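# Put the torque wrench away in its fitted tray

### The arm

A 6-joint arm with a two-finger parallel gripper is mounted at the origin on the work surface. World frame = base frame: x ahead of the robot, y to its left, z up, the work surface at z = 0. Lengths are in mm, angles in rad, forces in N, time in s.
With the tool pointing down it reaches from about 275 to 1000 mm from the base axis. Payload 8.4 kg.
Tool frame: the origin (TCP) lies at the very end of the fingers, on their centre line; the grasp point (between the pads) lies tcp_to_grasp behind it (tcp_to_grasp is the distance from the TCP to the grasp point, in mm); z points along the fingers, y is the line along which they close (so a half turn about z gives the same grasp; the last joint's range is limited). The gripper opens to 85 mm and grips with 20 to 120 N. Pads are 22 mm wide; open, the fingers measure 114 mm over their backs; the gripper's body (76 mm by 85 mm) begins 54 mm behind the grasp point. The pads swing forward as they close: fully open they stand 13 mm farther back than shut.
Start: joints at [-1.273, 0.353, 1.633, -0, 1.155, -0.002], TCP at [184.579, -597.125, 231.281] pointing down, gripper open.
Joint ranges: [-2.63, 2.63], [-0.92, 2.1], [0.06, 2.66], [-1.3, 4.44], [0, 2.69], [-3.02, 3.02]. Speed limits (rad/s): [2.22, 2.22, 2.79, 3.14, 3.14, 3.14].

### API

Orientations are given as [roll, pitch, yaw] about the fixed x, y, z axes, in that order (R = Rz(yaw) Ry(pitch) Rx(roll)).
In Python, from workcell import state, snapshot, hand_in, tcp_to_grasp gives the robot as it stands.
- The arm moves only by the tool move_arm, never from a script. Its argument "targets" is a list of rows, each a list of 4 numbers: the shift along the tool's x, y, z in mm, then the turn about the tool's z in rad. A call has 1 to 5 rows; each row shifts and turns the commanded pose from where the row before left it, along the tool's axes as they then stand; what a row does not reach is not made up. A row lasts 1/12 s, in which the tool goes at most 41.7 mm and 7.16 degrees, less where a joint would pass 70% of its speed; a pose out of reach is approached as far as the arm can. A call with a gripper value outside its range is refused whole. "grip" is the finger opening in mm, from 0 to 85.4, set as the call begins (left out, the last holds). The fingers move at their own pace and stop on an object; "force" is the grip in N (left out, the last holds). Time passes only in rows, so rows that do not move let the fingers close. It gives the time, the measured TCP pose, the force, the opening and the grip force at its end, in the units of the state.
- state(): the state, without advancing time (a new reading comes with each control period).
- snapshot(name): name is "scene" or "top" or "wrist"; returns a dict with "frame" (400x640x3 uint8, blue, green, red), "depth" (400x640 float32, mm along the optical axis (not along the pixel's ray), 0 where there is no reading), "fx", "fy", "cx", "cy" (pixels), "origin" and "attitude" of the camera in the world; the wrist camera has in their place "tool_from_camera" (4x4, takes a point from camera to tool coordinates, whose origin is the TCP and whose axes are the flange's). Camera axes: x right, y down, z forward; pixel columns grow to the right and rows downward; lengths in mm; the calibration is good to about 2 mm. A picture is of the moment at which its call begins: read the wrist's pose just before it.
- hand_in(): hands the job in; it is judged then, once.
The state is a dict: "clock": time; "joints": joint angles; "joint_velocities": joint speeds; "effort": joint torques, N m; "tcp_pos": TCP position; "ee_rot": TCP orientation; "wrist_force": force on the tool from outside, world axes, zero at the start; "moment": the same for the moment, N m; "grip_width": finger opening in mm; "gripper_force": force on a finger pad.
Only numpy, scipy, OpenCV 4.12 (cv2) and the standard library are available. Lean on these libraries where they do the work, as an engineer would, in place of code of your own. Each camera call takes 0.05 s, during which the arm holds its last target. There are 200 camera calls.

### The job

Calibration is done: take the torque wrench off the tester (lift its drive out of the socket, then draw it back from under the clear hood without knocking the hood) and put it away in the grey fitted tray, drive down, head in the wide finger bay, lying fully down in its recess. The recess hugs the handle, so only the head can be held while it goes in: lay the wrench on the bench to change your hold. Set it down and lower it in gently, never dropping it, and leave the other instruments where they stand.

Things in the scene. Friction and masses are not known exactly. Their poses are not given: they have to be found in the camera images.
- wrench: Straight electronic torque wrench, 200 mm long, 0.27 to 0.41 kg, starts level on the tester. Origin on its long axis at mid-length; +x runs to the head, +z is up with the drive down. Along x: round black grip, 28 mm diameter, -100 to -36 mm; display body -36 to 14; steel tube, 14 mm diameter, 14 to 64; head 64 to 100. It balances near x = 37 mm.
- head (a point): Centre of the wrench's head, on its axis (wrench x = 82 mm). The head is a steel block with flat sides, 36 mm long, 32 mm wide (y), 22 mm high (z -11 to 11). Under its centre a 10 mm square drive reaches down to z = -20 mm.
- display (a point): Centre of the wrench's black display body, on its axis (wrench x = -11 mm): flat sides, 50 mm long, 30 mm wide (y), 26 mm high (z -13 to 13).
- tail (a point): Centre of the wrench's tail end, on its axis (wrench x = -100 mm). Laid drive-down on the bench the wrench rests on the drive's end and the tail: head axis 20 mm, tail axis 14 mm above the bench. It stays so unless tipped sideways by more than about 10 degrees; then it rolls over.
- tester: Fixed torque tester on an aluminium profile (x -125 to 145 mm, 90 mm wide, top 30 mm up). Origin on the bench below the middle of the loaded wrench, which lies along the tester's x, head to +x, axis 83 mm up. Over the profile, between rest block and drum (x -65 to 38 mm), the wrench is free on both sides and below.
- socket (a point): Middle of the tester's 14 mm square socket, at the top of a steel drum, 88 mm diameter (tester x = 82 mm, 72 mm up). The drive starts 9 mm deep in it, with 2 mm play all round. A connector on the drum's side reaches to tester y = 79 mm.
- rest (a point): Top middle of the rest block under the wrench's grip (tester x = -90 mm, 69 mm up): 50 mm long (x), 80 mm wide. On it, at the same x and y = +-26 mm, stand two black posts, 16 mm diameter, tops 107 mm up, 36 mm clear between them: the wrench passes lengthwise, fingers around it do not.
- hood: Clear plastic hood fixed over the drum, same frame as the tester. Curved wall, outer radius 49 mm about x = 82 mm, open towards the posts; flat roof x 56 to 129 mm, up to 94 mm wide, underside 114 mm, top 117 mm up. With the drive just clear of the socket 11 mm remain above the head; drawn back 44 mm, the head is out from under the roof.
- tray: Fixed grey plastic tray, 250 mm (x) by 132 mm (y), top 51 mm up. Origin on the bench below the middle of the stored wrench, which lies along x, head to +x, axis 29 mm up, grip on the channel floor, tube on the rib, head and drive hanging free in the finger bay. Beside the channel, at negative y, stand three small adaptors, fixed, tops 53 mm up.
- nest_head (a point): Where the head's centre lies when stored (tray x = 82 mm, 29 mm up), in the finger bay: open at the top, tray x 56 to 106 mm, 100 mm wide (y), floor 5 mm up.
- nest_tail (a point): Where the tail's centre lies when stored (tray x = -100 mm, 29 mm up), in the channel: open at the top, tray x -105 to 56 mm, 36 mm wide (y), floor 15 mm up, with a cross rib, top 22 mm up, at x 46 to 56 mm under the tube.
- meter: Bystander: black hand-held meter lying flat, 110 x 62 x 28 mm, loose, 0.3 kg. Origin under its centre, x along its length.
- sensor: Bystander: aluminium flanged torque sensor standing upright, 66 mm diameter, 74 mm high with its square drive, loose, 0.6 kg. Origin under its centre.
- driver: Bystander: torque screwdriver standing upright in a round steel foot, 72 mm diameter, 145 mm high in all, loose, 0.6 kg. Origin under its centre.

How it is judged (in metres and radians):
At the end, for the whole second after the job is handed in: The wrench lies at rest in the tray's recess, let go: the centres of its head and of its tail end are each within 10 mm horizontally and 4 mm in height of their stored places, and the drive points down (its z axis within 0.2 rad of vertical) (horizontal distance between head and nest_head below 0.01 m and horizontal distance between tail and nest_tail below 0.01 m and z of head in the frame of nest_head between -0.004 and 0.004 m and z of tail in the frame of nest_tail between -0.004 and 0.004 m and angle between wrench's own z axis and vertical below 0.2 rad and linear speed of wrench below 0.02 m/s and contact force between the fingers and wrench below 0.1 N); the robot touches nothing.
It fails at once if the wrench is dropped or slammed down: it moves faster than 0.35 m/s while its mid-point is lower than 45 mm above the bench (height (world z) of wrench below 0.045 m and linear speed of wrench above 0.35 m/s).
It fails at once if the hood is knocked: a force over 20 N on it (contact force between anything else and hood above 20 N).
It fails at once if a bystander (meter, sensor or screwdriver) is moved by more than 15 mm (distance of any of meter, sensor, driver from where it was at the start of the episode above 0.015 m).
It also fails if it takes over 59 s, if anything falls off the work surface, if the arm or the gripper's body presses on something with over 40 N, if the wrist force passes 120 N, or if a joint passes its speed limit or range.

## Working session

There is one attempt and no reset: what is moved stays moved. The work goes in short steps, Python scripts to look and compute and a tool call to move; the robot and the scene stay as the last step left them, time stands still between calls to the robot, and variables do not carry over. Pictures are saved under pics/ and viewed, at most 10 in all, crops included, and the job is handed in when it is done.

Besides the shell and the picture viewer there is one more tool, called after "Call:" in YAML: its name, and indented under it one key for each argument. move_arm: Moves the arm, as the interface text tells. Its arguments: {"type":"object","properties":{"targets":{"type":"array","items":{"type":"array","items":{"type":"number"}}},"grip":{"type":"number"},"force":{"type":"number"}},"required":["targets"]}

```bash
mkdir -p pics; ls; python3 - <<'E'
from workcell import *
import cv2,numpy as np
s=state();print({k:np.round(v,3) if not isinstance(v,dict) else v for k,v in s.items()});print(tcp_to_grasp)
for n in("top","scene"):
    d=snapshot(n);cv2.imwrite(f"pics/{n}0.png",d["frame"]);np.savez(f"{n}0.npz",**d)
    print(n,d["fx"],d["cx"],d["cy"],d["origin"],d["attitude"])
E
```

```text
pics
{'clock': np.float64(0.0), 'joints': array([-1.273,  0.354,  1.634, -0.   ,  1.155, -0.002]), 'joint_velocities': array([-0.001,  0.   , -0.001, -0.   ,  0.001, -0.   ]), 'effort': array([-4.0000e-03, -6.0526e+01, -3.4208e+01, -0.0000e+00,  9.0000e-03,
       -0.0000e+00]), 'tcp_pos': array([ 184.44 , -596.654,  230.543]), 'ee_rot': array([-3.14,  0.  ,  0.3 ]), 'wrist_force': array([ 0.349, -0.204,  0.809]), 'moment': array([-0.04 ,  0.001, -0.002]), 'gripper_force': np.float64(0.0), 'grip_width': np.float64(85.099)}
18.700000000000003
top 403.4167514981472 313.6734764920594 199.57802988727283 [ 448.69502014  -14.96843764 1062.99052114] [-3.0487626   0.01641785 -1.57536622]
scene 402.55902754992184 314.5182622205725 194.93566556457492 [1331.70036346 -401.31597412  733.61060435] [-2.21011527  0.01492036  1.08587566]
```

View pics/top0.png

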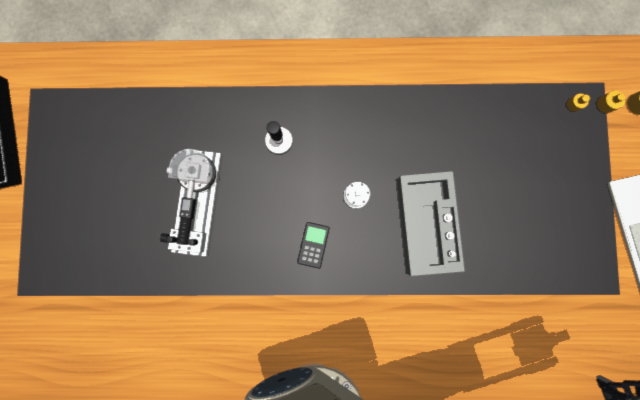

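View pics/scene0.png

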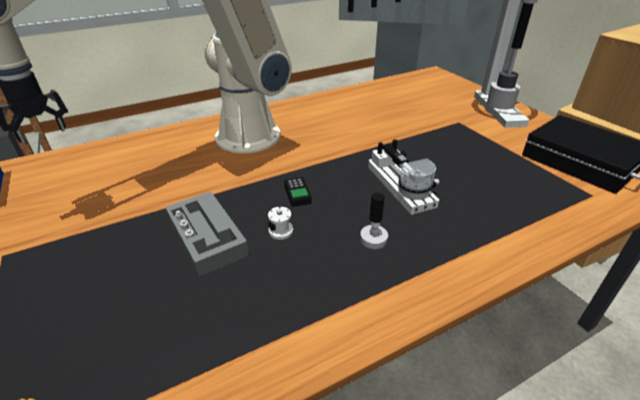

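The top view shows the tester at left (head end near px (193,170), posts near (185,237)). The tray is at right, px (400–465, 172–275), with its bay at the top. The meter (314,245), sensor (357,195) and driver (279,138) stand between them. The scene view agrees.

```bash
cat > h.py <<'E'
import numpy as np,cv2
from scipy.spatial.transform import Rotation as Ro
from workcell import *
def cam(d):
    R=Ro.from_euler('xyz',d["attitude"]).as_matrix(); return R,np.array(d["origin"])
def wristcam(d,s):
    T=np.array(d["tool_from_camera"]); R=Ro.from_euler('xyz',s["ee_rot"]).as_matrix()
    return R@T[:3,:3], R@T[:3,3]+np.array(s["tcp_pos"])
def cloud(d,R,o):
    v,u=np.mgrid[:400,:640]; z=d["depth"]
    c=np.stack([(u-d["cx"])/d["fx"]*z,(v-d["cy"])/d["fy"]*z,z],-1)
    return c@R.T+o
def plane(d,R,o,uv,h):
    uv=np.atleast_2d(uv).astype(float)
    r=np.c_[(uv[:,0]-d["cx"])/d["fx"],(uv[:,1]-d["cy"])/d["fy"],np.ones(len(uv))]@R.T
    return o+r*((h-o[2])/r[:,2])[:,None]
E
python3 - <<'E'
from h import *
d=dict(np.load("top0.npz"));R,o=cam(d);P=cloud(d,R,o)
f=d["frame"];Z=P[...,2]
print("bench z",np.median(Z[250:290,480:600]))
def box(reg,lo,hi,name):
    u0,u1,v0,v1=reg;m=np.zeros(Z.shape,bool);m[v0:v1,u0:u1]=True
    m&=(Z>lo)&(Z<hi)&(d["depth"]>0);q=P[m][:,:2].astype(np.float32)
    r=cv2.minAreaRect(q);print(name,len(q),np.round(r[0],1),np.round(r[1],1),r[2],"medz",np.median(Z[m]),"corners",np.round(cv2.boxPoints(r)).tolist())
box((385,480,160,285),44,60,"tray top")
box((155,230,140,265),24,36,"profile")
box((155,230,140,265),105,130,"hood/posts")
box((290,340,215,275),20,36,"meter")
box((335,375,175,215),30,85,"sensor")
box((255,300,112,160),5,200,"driver")
# sub images
a=cv2.resize(f[140:265,150:235],None,fx=4.6,fy=4.6,interpolation=cv2.INTER_CUBIC)
b=cv2.resize(f[160:285,390:475],None,fx=4.6,fy=4.6,interpolation=cv2.INTER_CUBIC)
cv2.imwrite("pics/crop1.png",np.hstack([a,b]))
E
```

```text
bench z 1.0698725305816197
tray top 3244 [ 483.8 -292.6] [250.5 133.9] 4.5121026039123535 medz 50.76633658196312 corners [[354.0, -236.0], [364.0, -369.0], [614.0, -349.0], [603.0, -216.0]]
profile 1345 [541.4 306.9] [ 91.3 270.1] 82.87605285644531 medz 29.896302391416157 corners [[402.0, 278.0], [670.0, 245.0], [681.0, 335.0], [413.0, 369.0]]
hood/posts 1163 [548.9 310.5] [ 98.2 229.1] 79.2641372680664 medz 116.63856256078452 corners [[427.0, 284.0], [652.0, 241.0], [671.0, 337.0], [445.0, 380.0]]
meter 1041 [429.7   4.3] [ 61.9 109.7] 76.78429412841797 medz 28.123428357431294 corners [[369.0, -13.0], [476.0, -38.0], [490.0, 22.0], [383.0, 47.0]]
sensor 452 [ 556.7 -107.4] [57.8 58.3] 27.64313507080078 medz 62.0414013776404 corners [[518.0, -95.0], [545.0, -147.0], [596.0, -120.0], [569.0, -68.0]]
driver 706 [720.4  99.8] [118. 123.] 86.74048614501953 medz 23.012331062500834 corners [[656.0, 44.0], [778.0, 37.0], [785.0, 155.0], [662.0, 162.0]]
```

View pics/crop1.png

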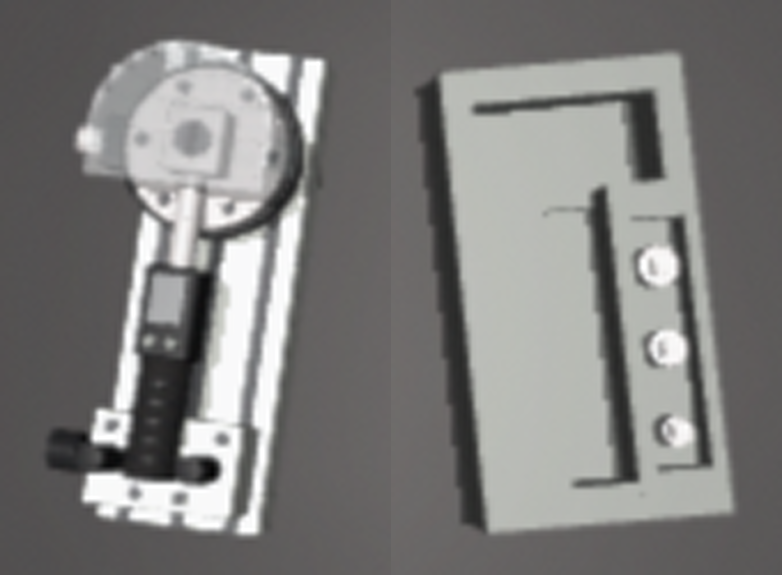

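The crop shows the head block at about (195,137) under the hood and the tail at about (150,470) between the posts. In the tray the channel's right wall runs from (600,190) to (635,480), with the bay edge at the top. Next I measure the channel, the bay and the wrench axis.

```bash
python3 - <<'E'
from h import *
d=dict(np.load("top0.npz"));R,o=cam(d);P=cloud(d,R,o);f=d["frame"];Z=P[...,2]
def fr(p,org,a):
    c,s=np.cos(a),np.sin(a);q=p[...,:2]-org;return np.stack([q[...,0]*c+q[...,1]*s,-q[...,0]*s+q[...,1]*c],-1)
L=fr(P,np.array([483.8,-292.6]),0.0788)
for x0 in range(-120,121,10):
    row=[]
    for y0 in range(-65,66,5):
        m=(abs(L[...,0]-x0)<5)&(abs(L[...,1]-y0)<2.5);row.append(int(np.median(Z[m])) if m.any() else -1)
    print(x0,row)
L=fr(P,np.array([531.5,308.1]),-0.124)
print("tester z map")
for x0 in range(-120,131,10):
    row=[]
    for y0 in range(-40,41,5):
        m=(abs(L[...,0]-x0)<5)&(abs(L[...,1]-y0)<2.5);row.append(int(np.median(Z[m])) if m.any() else -1)
    print(x0,row)
for n,uv,h in(("head",(192.4,169.8),94),("tailish",(182.6,241.5),97),("disp",(186.5,207),96)):
    p=plane(d,R,o,uv,h)[0];print(n,np.round(p),np.round(fr(p,np.array([531.5,308.1]),-0.124)))
E
```

```text
-120 [52, 51, 50, 50, 51, 50, 51, 51, 51, 50, 49, 51, 49, 50, 50, 51, 51, 51, 51, 50, 50, 51, 49, 50, 51, 49, 34]
-110 [51, 50, 51, 51, 51, 50, 51, 50, 51, 51, 51, 50, 49, 50, 50, 51, 51, 50, 51, 51, 52, 51, 50, 51, 50, 50, 31]
-100 [50, 49, 45, 45, 34, 33, 49, 52, 50, 43, 17, 15, 15, 16, 15, 15, 38, 50, 52, 50, 50, 50, 51, 51, 50, 52, 35]
-90 [52, 45, 30, 31, 31, 33, 30, 51, 50, 36, 16, 15, 14, 14, 13, 18, -1, 50, 50, 50, 50, 49, 49, 51, 51, 51, 38]
-80 [51, 47, 30, 41, 52, 52, 40, 48, 50, 45, 16, 14, 14, 14, 14, 15, -1, 50, 51, 51, 50, 50, 50, 51, 50, 50, 33]
-70 [51, 48, 29, 30, 31, 31, 30, 51, 50, 43, 15, 16, 14, 15, 13, -1, -1, 50, 50, 50, 50, 49, 51, 49, 51, 49, 31]
-60 [52, 45, 29, 30, 30, 30, 30, 49, 50, 37, 15, 15, 14, 15, 15, 15, -1, 51, 52, 50, 51, 51, 50, 50, 50, 51, 32]
-50 [50, 50, 31, 29, 30, 29, 30, 50, 49, 41, 15, 15, 15, 15, 14, 14, -1, 51, 51, 51, 50, 51, 51, 50, 51, 51, 29]
-40 [50, 48, 37, 45, 48, 47, 41, 47, 49, 40, 17, 15, 14, 15, 15, 15, -1, 50, 51, 51, 51, 51, 50, 49, 51, 50, 30]
-30 [49, 48, 34, 37, 48, 47, 42, 50, 51, 43, 14, 13, 14, 15, 15, 15, -1, 51, 50,
[... 3054 characters left out ...]
 116, 116, 116, 116, 116, 117, 117, 117, 116, 115, 115, 116, 117, 117, 118]
80 [115, 116, 115, 116, 117, 116, 116, 117, 116, 118, 116, 117, 116, 118, 117, 118, 117]
90 [116, 117, 117, 117, 115, 115, 115, 117, 115, 116, 115, 117, 117, 116, 116, 116, 116]
100 [116, 116, 116, 117, 117, 116, 115, 116, 116, 117, 115, 116, 117, 117, 117, 116, 116]
110 [75, 106, 117, 116, 117, 116, 116, 116, 116, 117, 117, 116, 117, 116, 117, 117, 115]
120 [28, 31, 80, 113, 116, 116, 116, 117, 116, 116, 116, 116, 116, 116, 117, 117, -1]
130 [30, 31, 31, 30, 29, 114, 113, 118, 115, 117, 117, 116, 116, -1, -1, -1, -1]
head [614. 296.  94.] [83. -2.]
tailish [440. 315.  97.] [-92.  -5.]
disp [523. 308.  96.] [-9. -1.]
```

Call:
move_arm:
  targets:
    - [0,0,0,-0.1]
    - [0,0,0,-0.1]
    - [0,0,0,-0.1]
    - [0,0,0,-0.1]
    - [0,0,0,-0.02]

```text
clock: 0.52
tcp_pos: [184.5, -596.9, 230.9]
ee_rot: [-3.141, -0.0, 0.724]
wrist_force: [0.2, -0.8, -0.1]
grip_width: 85.4
gripper_force: 0.0
```

Call:
move_arm:
  targets:
    - [0,0,0,0.121]
    - [0,0,0,0.121]
    - [0,0,0,0.121]
    - [0,0,0,0.121]
    - [0,0,0,0.121]

```text
clock: 0.93
tcp_pos: [184.5, -596.9, 231.0]
ee_rot: [-3.141, 0.0, 0.106]
wrist_force: [-0.1, 0.5, -0.2]
grip_width: 85.5
gripper_force: 0.0
```

Call:
move_arm:
  targets:
    - [0,0,0,0.121]
    - [0,0,0,0.121]
    - [9,-36,0,0]
    - [9,-36,0,0]
    - [9,-36,0,0]

```text
clock: 1.35
tcp_pos: [225.0, -492.1, 230.7]
ee_rot: [-3.141, 0.0, -0.131]
wrist_force: [1.4, 0.2, -0.7]
grip_width: 85.8
gripper_force: 0.0
```

Call:
move_arm:
  targets:
    - [9,-36,0,0]
    - [9,-36,0,0]
    - [9,-36,0,0]
    - [9,-36,0,0]
    - [9,-36,0,0]

```text
clock: 1.77
tcp_pos: [292.6, -318.9, 231.2]
ee_rot: [-3.142, -0.0, -0.13]
wrist_force: [0.1, 0.7, -0.1]
grip_width: 85.3
gripper_force: 0.0
```

Call:
move_arm:
  targets:
    - [9,-36,0,0]
    - [9,-36,0,0]
    - [9,-36,0,0]
    - [9,-36,0,0]
    - [9,-36,0,0]

```text
clock: 2.18
tcp_pos: [360.1, -146.0, 231.4]
ee_rot: [3.141, -0.0, -0.13]
wrist_force: [1.2, -0.1, 0.4]
grip_width: 85.3
gripper_force: 0.0
```

Call:
move_arm:
  targets:
    - [9,-36,0,0]
    - [9,-36,0,0]
    - [9,-36,0,0]
    - [9,-36,0,0]
    - [9,-36,0,0]

```text
clock: 2.6
tcp_pos: [427.7, 27.0, 231.4]
ee_rot: [3.142, -0.0, -0.13]
wrist_force: [0.9, -0.6, 0.5]
grip_width: 85.4
gripper_force: 0.0
```

Call:
move_arm:
  targets:
    - [8.5,-36.5,0,0]
    - [8.5,-36.5,0,0]
    - [8.5,-36.5,0,0]
    - [8.5,-36.5,0,0]
    - [8.5,-36.5,0,0]

```text
clock: 3.02
tcp_pos: [492.9, 202.7, 231.1]
ee_rot: [3.141, 0.0, -0.13]
wrist_force: [1.2, -0.7, -0.5]
grip_width: 85.4
gripper_force: 0.0
```

Call:
move_arm:
  targets:
    - [8.5,-36.5,0,-0.006]
    - [8.5,-36.5,0,0]
    - [8.5,-36.5,0,0]
    - [0,0,0,0]
    - [0,0,0,0]

```text
clock: 3.43
tcp_pos: [531.5, 307.8, 230.5]
ee_rot: [3.141, 0.001, -0.121]
wrist_force: [-0.3, -0.9, -0.6]
grip_width: 85.3
gripper_force: 0.0
```

```bash
python3 - <<'E'
from h import *
s=state();d=snapshot("wrist");cv2.imwrite("pics/w1.png",d["frame"]);np.savez("w1.npz",s=np.r_[s["tcp_pos"],s["ee_rot"]],**d)
print(s["tcp_pos"],s["ee_rot"],np.round(d["tool_from_camera"],3),d["fx"],d["cx"],d["cy"],s["joints"])
E
```

```text
[531.49880126 307.80509317 230.47280404] [ 3.14106454e+00  7.24285603e-04 -1.21048452e-01] [[-0.00000e+00 -9.60000e-01 -2.80000e-01  7.04010e+01]
 [ 1.00000e+00 -1.00000e-03  1.00000e-03  1.47900e+00]
 [-1.00000e-03 -2.80000e-01  9.60000e-01 -1.43686e+02]
 [ 0.00000e+00  0.00000e+00  0.00000e+00  1.00000e+00]] 298.03597664598294 322.0613347666267 200.21887419663952 [5.22481018e-01 3.37565344e-01 1.65766797e+00 1.32800924e-05
 1.14725564e+00 2.21432014e+00]
```

View pics/w1.png

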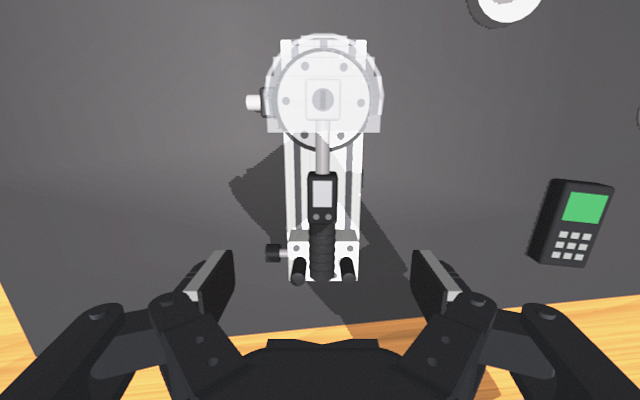

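The wrist view shows the wrench straight under the tool. The head is at px (323,100), the display at (322,195) and the tail at about (321,278) between the posts. The fingers are wide open on both sides.

```bash
python3 - <<'E'
from h import *
d=dict(np.load("w1.npz"));s=dict(tcp_pos=d["s"][:3],ee_rot=d["s"][3:]);R,o=wristcam(d,s);P=cloud(d,R,o);Z=P[...,2]
a=-0.124;c,sn=np.cos(a),np.sin(a);q=P[...,:2]-[531.5,308.1];X=q[...,0]*c+q[...,1]*sn;Y=-q[...,0]*sn+q[...,1]*c
print("bench",np.median(Z[20:120,60:200]))
for x0 in range(-110,60,10):
    m=(abs(X-x0)<5)&(abs(Y)<20)&(Z>85)&(Z<100);
    if m.sum()>5: print(x0,m.sum(),"y",np.round(np.percentile(Y[m],[1,50,99]),1),"mid",round((Y[m].min()+Y[m].max())/2,1),"ztop",np.round(np.percentile(Z[m],90),1))
m=(abs(Y)<16)&(Z>91)&(Z<100);print("flat x",np.percentile(X[m&(abs(Y)>6)],[1,99]))
for n,uv,h in(("drivecircle",(323,100),94),("dispfront L",(308,172),96),("dispfront R",(337,172),96)):
    p=plane(d,R,o,uv,h)[0];v=p[:2]-[531.5,308.1];print(n,np.round(p,1),np.round([v[0]*c+v[1]*sn,-v[0]*sn+v[1]*c],1))
m=(Z>27)&(Z<33)&(abs(X)<140)&(abs(Y)<60);print(cv2.minAreaRect(P[m][:,:2].astype(np.float32)))
E
```

```text
bench 1.99592696431759
-100 91 y [-15.2  -2.2  10.8] mid -1.7 ztop 97.9
-90 239 y [-15.1  -0.1  17.7] mid 1.5 ztop 98.4
-80 239 y [-14.9  -1.1  19.7] mid 2.0 ztop 98.2
-70 225 y [-15.9  -2.1  11.6] mid -2.1 ztop 98.3
-60 236 y [-15.7  -1.1  11.5] mid -2.1 ztop 98.3
-50 241 y [-15.5  -2.1  11.4] mid -2.1 ztop 98.3
-40 231 y [-14.3  -2.   11.2] mid -1.5 ztop 98.2
-30 269 y [-15.9  -1.   12.9] mid -1.5 ztop 98.3
-20 303 y [-16.8  -2.   12.8] mid -2.0 ztop 98.1
-10 307 y [-16.6  -2.   12.7] mid -2.0 ztop 98.3
0 312 y [-16.4  -1.9  12.5] mid -2.0 ztop 98.3
10 357 y [-16.3  -1.9  12.4] mid -1.9 ztop 98.1
20 147 y [-8.8 -1.9  4.9] mid -1.9 ztop 91.5
30 147 y [-8.7 -1.9  4.9] mid -1.9 ztop 91.6
40 158 y [-8.6 -1.9  4.8] mid -1.9 ztop 91.4
50 130 y [-8.5 -1.8  4.8] mid -1.8 ztop 91.5
flat x [-97.09436222  13.75784861]
drivecircle [612.2 295.4  94. ] [81.7 -2.6]
dispfront L [549.7 317.3  96. ] [17.  11.3]
dispfront R [546.4 290.   96. ] [ 17.  -16.1]
((558.305419921875, 301.82073974609375), (90.0461196899414, 225.008056640625), 82.982666015625)
```

Call:
move_arm:
  targets:
    - [2,1.2,30,0.003]
    - [0,0,35,0]
    - [0,0,35,0]
    - [0,0,30,0]
    - [0,0,15,0]
  grip: 60

```text
clock: 3.9
tcp_pos: [531.0, 302.0, 82.8]
ee_rot: [3.138, 0.004, -0.127]
wrist_force: [0.3, 0.2, -0.1]
grip_width: 60.1
gripper_force: 0.0
```

Call:
move_arm:
  targets:
    - [0,0,10,0]
    - [0,0,5,0]
    - [0,0,0,0]
    - [0,0,0,0]
    - [0,0,0,0]

```text
clock: 4.32
tcp_pos: [534.3, 305.1, 72.7]
ee_rot: [-3.14, -0.002, -0.125]
wrist_force: [-0.4, -0.2, -0.2]
grip_width: 60.3
gripper_force: 0.0
```

Call:
move_arm:
  targets:
    - [0,0,0,0]
    - [0,0,0,0]
    - [0,0,0,0]
    - [0,0,0,0]
    - [0,0,0,0]
  grip: 24
  force: 25

```text
clock: 4.73
tcp_pos: [534.0, 305.4, 72.4]
ee_rot: [-3.14, -0.001, -0.124]
wrist_force: [-1.6, 0.9, 6.0]
grip_width: 29.8
gripper_force: 24.5
```

Call:
move_arm:
  targets:
    - [0,0,0,0]
    - [0,0,0,0]
    - [0,0,0,0]
    - [0,0,0,0]
  force: 110
  grip: 20

```text
clock: 5.07
tcp_pos: [534.2, 305.6, 72.7]
ee_rot: [-3.14, -0.002, -0.124]
wrist_force: [-1.0, 0.1, 8.6]
grip_width: 28.1
gripper_force: 109.2
```

Call:
move_arm:
  targets:
    - [0,0,-3,0]
    - [0,0,-3,0]
    - [0,0,-3,0]
    - [0,0,-3,0]
    - [0,0,-1.5,0]

```text
clock: 5.48
tcp_pos: [533.4, 304.8, 85.1]
ee_rot: [3.142, 0.0, -0.124]
wrist_force: [0.6, -0.1, -3.6]
grip_width: 28.1
gripper_force: 108.3
```

```bash
cat > wr.py <<'E'
from h import *
import sys
s=state();d=snapshot("wrist");cv2.imwrite(f"pics/{sys.argv[1]}.png",d["frame"]);np.savez(sys.argv[1]+".npz",s=np.r_[s["tcp_pos"],s["ee_rot"]],**d)
R,o=wristcam(d,s);P=cloud(d,R,o)-s["tcp_pos"];T=P@Ro.from_euler('xyz',s["ee_rot"]).as_matrix() # tool coords
print(np.round(s["tcp_pos"],1),np.round(s["ee_rot"],3),np.round(s["wrist_force"],1),s["grip_width"])
X,Y,Z=T[...,0],T[...,1],T[...,2]
zc=float(sys.argv[2]) if len(sys.argv)>2 else 0
for x0 in range(-40,121,8):  # height profile along tool x (z toward bench)
    m=(abs(X-x0)<4)&(abs(Y)<24)&(Z<zc+12)&(Z>zc-22)
    if m.sum()>20: print(x0,m.sum(),"top z",round(np.percentile(Z[m],10),1),"y mid",round((np.percentile(Y[m],1)+np.percentile(Y[m],99))/2,1),np.round(np.percentile(Y[m],[1,99]),1))
E
python3 wr.py w2 -10
```

```text
[533.4 304.8  85.1] [ 3.142  0.    -0.124] [ 0.6 -0.1 -3.6] 28.05200470032206
-40 27 top z -24.2 y mid 1.8 [-2.6  6.2]
-32 725 top z -25.5 y mid 2.4 [-12.2  17.1]
-24 906 top z -25.2 y mid 2.2 [-12.4  16.8]
-16 897 top z -25.5 y mid 1.7 [-12.6  16.1]
-8 987 top z -25.6 y mid 1.7 [-12.3  15.8]
0 1062 top z -25.7 y mid 1.7 [-12.3  15.8]
8 2740 top z -26.8 y mid -0.7 [-23.5  22.1]
16 524 top z -18.7 y mid 4.1 [-5.2 13.3]
24 494 top z -18.5 y mid 1.3 [-5.5  8. ]
32 512 top z -18.6 y mid 1.3 [-5.3  7.9]
40 549 top z -18.4 y mid 1.1 [-5.7  7.8]
48 467 top z -18.3 y mid 1.1 [-5.6  7.7]
56 124 top z -32.0 y mid 0.1 [-22.1  22.3]
64 125 top z -32.0 y mid -0.2 [-22.5  22. ]
72 159 top z -32.0 y mid 0.0 [-23.   23.1]
80 173 top z -32.0 y mid -0.2 [-23.5  23.1]
88 222 top z -32.0 y mid 0.1 [-23.1  23.3]
96 261 top z -32.0 y mid 0.2 [-23.1  23.5]
104 219 top z -32.0 y mid -0.6 [-23.3  22.2]
```

View pics/w2.png

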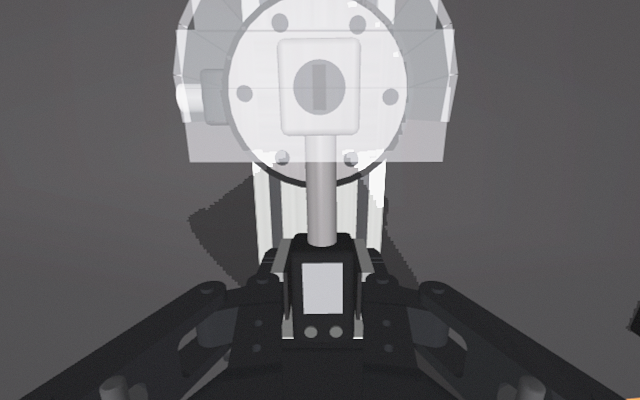

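Held level: display top near px (322,285), tube straight to the head at (319,87), drive free. I raise it slightly, then draw it back along its axis.

Call:
move_arm:
  targets:
    - [0,0,-1.5,0]
    - [-8,0,0,0]
    - [-12,0,0,0]
    - [-12,0,0,0]
    - [-12,0,0,0]

```text
clock: 5.95
tcp_pos: [487.7, 310.1, 86.0]
ee_rot: [3.141, 0.001, -0.124]
wrist_force: [-0.1, -0.2, -3.1]
grip_width: 27.8
gripper_force: 108.4
```

Call:
move_arm:
  targets:
    - [-7,0,0,0]
    - [0,0,0,0]
    - [0,0,-12,0]
    - [0,0,-25,0]
    - [0,0,-35,0]

```text
clock: 6.37
tcp_pos: [481.8, 310.3, 157.7]
ee_rot: [3.139, 0.003, -0.124]
wrist_force: [0.1, 0.2, -2.6]
grip_width: 27.8
gripper_force: 108.8
```

Call:
move_arm:
  targets:
    - [0,0,-25,0]
    - [0,0,-5,0]
    - [0,0,0,0]

```text
clock: 6.62
tcp_pos: [484.5, 312.0, 191.1]
ee_rot: [-3.138, -0.004, -0.124]
wrist_force: [-0.2, -0.0, -3.4]
grip_width: 28.0
gripper_force: 109.3
```

Call:
move_arm:
  targets:
    - [1,31.5,0,0]
    - [1,31.5,0,0]
    - [1,31.5,0,0]
    - [1,31.5,0,0]
    - [1,31.5,0,0]

```text
clock: 7.03
tcp_pos: [467.0, 152.5, 186.7]
ee_rot: [3.14, 0.002, -0.124]
wrist_force: [0.5, -0.5, -3.0]
grip_width: 27.9
gripper_force: 109.4
```

Call:
move_arm:
  targets:
    - [0,0,20,0]
    - [0,0,30,0]
    - [0,0,30,0]
    - [0,0,30,0]
    - [0,0,20,0]

```text
clock: 7.45
tcp_pos: [466.0, 153.2, 54.7]
ee_rot: [3.14, 0.004, -0.125]
wrist_force: [0.2, 0.2, -2.7]
grip_width: 27.9
gripper_force: 109.5
```

Call:
move_arm:
  targets:
    - [0,0,12,0]
    - [0,0,10,0]
    - [0,0,8,0]
    - [0,0,4,0]
    - [0,0,0,0]

```text
clock: 7.87
tcp_pos: [467.8, 154.1, 23.5]
ee_rot: [3.141, 0.001, -0.124]
wrist_force: [-0.1, 0.2, -3.5]
grip_width: 28.1
gripper_force: 109.5
```

Call:
move_arm:
  targets:
    - [0,0,5,0]
    - [0,0,3,0]
    - [0,0,2,0]
    - [0,0,0,0]
    - [0,0,0,0]

```text
clock: 8.28
tcp_pos: [468.3, 154.3, 14.5]
ee_rot: [-3.141, -0.0, -0.124]
wrist_force: [0.3, -0.1, -3.4]
grip_width: 28.0
gripper_force: 109.5
```

Call:
move_arm:
  targets:
    - [0,0,1.5,0]
    - [0,0,0,0]
    - [0,0,0,0]

```text
clock: 8.53
tcp_pos: [468.3, 154.2, 12.9]
ee_rot: [-3.142, -0.0, -0.124]
wrist_force: [0.5, -0.5, -3.3]
grip_width: 27.9
gripper_force: 109.5
```

Call:
move_arm:
  targets:
    - [0,0,1,0]
    - [0,0,0.5,0]
    - [0,0,0.5,0]
    - [0,0,0,0]

```text
clock: 8.87
tcp_pos: [468.2, 154.2, 10.7]
ee_rot: [3.142, 0.0, -0.124]
wrist_force: [0.9, 0.0, -3.7]
grip_width: 28.0
gripper_force: 109.5
```

Call:
move_arm:
  targets:
    - [0,0,0.5,0]
    - [0,0,0.5,0]
    - [0,0,0,0]

```text
clock: 9.12
tcp_pos: [468.2, 154.2, 9.8]
ee_rot: [3.142, 0.0, -0.124]
wrist_force: [-1.6, 0.5, -1.5]
grip_width: 27.6
gripper_force: 109.7
```

Call:
move_arm:
  targets:
    - [0,0,0.5,0]
    - [0,0,0.5,0]
    - [0,0,0.5,0]
    - [0,0,0.5,0]
    - [0,0,0,0]
  force: 40

```text
clock: 9.53
tcp_pos: [467.9, 154.3, 8.3]
ee_rot: [-3.142, 0.0, -0.124]
wrist_force: [-7.1, 0.1, 11.8]
grip_width: 28.1
gripper_force: 111.6
```

Call:
move_arm:
  targets:
    - [0,0,0.5,0]
    - [0,0,0.4,0]
    - [0,0,0,0]
  force: 20

```text
clock: 9.78
tcp_pos: [467.7, 154.4, 7.6]
ee_rot: [-3.142, 0.0, -0.124]
wrist_force: [-9.4, 0.5, 16.7]
grip_width: 28.1
gripper_force: 112.3
```

Call:
move_arm:
  targets:
    - [0,0,0,0]
    - [0,0,0,0]
    - [0,0,0,0]
    - [0,0,0,0]
  force: 20
  grip: 25

```text
clock: 10.12
tcp_pos: [467.8, 154.4, 7.7]
ee_rot: [-3.142, 0.0, -0.124]
wrist_force: [-9.7, 0.6, 16.7]
grip_width: 27.8
gripper_force: 112.3
```

Call:
move_arm:
  targets:
    - [0,0,-0.4,0]
    - [0,0,-0.4,0]
    - [0,0,0,0]

```text
clock: 10.37
tcp_pos: [467.9, 154.4, 8.4]
ee_rot: [-3.141, 0.0, -0.124]
wrist_force: [-6.5, 1.4, 10.2]
grip_width: 28.0
gripper_force: 111.6
```

Call:
move_arm:
  targets:
    - [0,0,0,0]
    - [0,0,0,0]
    - [0,0,0,0]
    - [0,0,0,0]
  grip: 32

```text
clock: 10.7
tcp_pos: [468.5, 154.3, 7.7]
ee_rot: [-3.141, -0.0, -0.124]
wrist_force: [-0.5, 0.3, -0.7]
grip_width: 32.0
gripper_force: 0.0
```

Call:
move_arm:
  targets:
    - [0,0,0,0]
    - [0,0,0,0]
    - [0,0,0,0]
    - [0,0,0,0]
  grip: 60

```text
clock: 11.03
tcp_pos: [468.2, 154.2, 7.6]
ee_rot: [3.142, 0.0, -0.124]
wrist_force: [-0.2, -0.5, -0.2]
grip_width: 59.8
gripper_force: 0.0
```

Call:
move_arm:
  targets:
    - [0,0,-20,0]
    - [0,0,-30,0]
    - [0,0,-30,0]
    - [0,0,-20,0]
    - [0,0,0,0]

```text
clock: 11.45
tcp_pos: [470.7, 155.0, 111.5]
ee_rot: [-3.139, -0.006, -0.124]
wrist_force: [0.7, 0.1, 0.2]
grip_width: 60.4
gripper_force: 0.0
```

```bash
python3 wr.py w3 85
```

```text
[470.7 155.  111.5] [-3.139 -0.006 -0.124] [0.7 0.1 0.2] 60.36884076186029
-40 262 top z 80.3 y mid 2.2 [-12.1  16.5]
-32 319 top z 79.6 y mid 2.3 [-12.5  17.1]
-24 325 top z 79.6 y mid 2.4 [-12.4  17.1]
-16 340 top z 79.1 y mid 2.4 [-12.2  17. ]
-8 350 top z 79.1 y mid 2.3 [-12.1  16.7]
0 362 top z 78.7 y mid 2.4 [-11.9  16.6]
8 403 top z 79.8 y mid 2.4 [-11.8  16.5]
16 164 top z 85.1 y mid 2.4 [-4.1  8.8]
24 169 top z 84.9 y mid 2.4 [-4.   8.7]
32 175 top z 84.6 y mid 2.8 [-3.9  9.5]
40 182 top z 84.3 y mid 2.8 [-3.9  9.4]
48 195 top z 84.2 y mid 2.7 [-3.8  9.3]
56 229 top z 80.9 y mid 2.7 [-11.7  17.2]
64 517 top z 79.1 y mid 2.7 [-13.1  18.5]
72 485 top z 77.3 y mid 2.7 [-12.9  18.3]
80 523 top z 77.1 y mid 2.7 [-12.7  18.1]
88 538 top z 78.5 y mid 2.7 [-12.6  18. ]
96 119 top z 79.5 y mid 2.7 [-11.8  17.1]
```

View pics/w3.png

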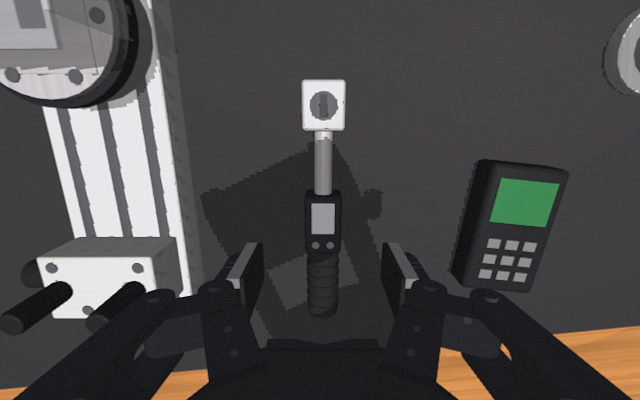

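The wrench lies upright, drive down, along the tool axis. The head is at px (323,105) and the tail near (322,310). I shift forward and take the head.

Call:
move_arm:
  targets:
    - [35,0,0,0]
    - [35,0,0,0]
    - [9.5,0,0,0]
    - [0,0,0,0]
    - [0,0,0,0]
  grip: 56

```text
clock: 11.92
tcp_pos: [545.9, 144.0, 106.2]
ee_rot: [3.141, 0.003, -0.125]
wrist_force: [-0.2, -0.1, 0.1]
grip_width: 56.4
gripper_force: 0.0
```

Call:
move_arm:
  targets:
    - [0,0,30,0]
    - [0,0,30,0]
    - [0,0,20,0]
    - [0,0,5,0]
    - [0,0,0,0]

```text
clock: 12.33
tcp_pos: [544.3, 144.1, 21.0]
ee_rot: [3.14, 0.005, -0.124]
wrist_force: [-0.9, -0.0, 0.4]
grip_width: 56.3
gripper_force: 0.0
```

```bash
python3 wr.py w4 4 | head -14; python3 -c "from h import *;print(np.round(state()['tcp_pos'],1))"
```

```text
[544.3 144.1  21. ] [ 3.14   0.005 -0.124] [-0.9 -0.   0.4] 56.27866756391436
-40 291 top z -5.8 y mid 0.4 [-6.4  7.2]
-32 303 top z -6.1 y mid 0.4 [-6.3  7.1]
-24 312 top z -6.4 y mid 0.4 [-6.2  7. ]
-16 337 top z -11.0 y mid 0.5 [-14.3  15.3]
-8 804 top z -12.4 y mid 0.5 [-15.3  16.2]
0 898 top z -13.6 y mid 0.5 [-14.9  15.9]
8 1029 top z -13.8 y mid 0.5 [-15.1  16.2]
16 1251 top z -12.2 y mid 0.5 [-14.9  16. ]
24 581 top z -8.0 y mid 0.5 [-13.1  14. ]
[545.7 144.4  22.4]
```

Call:
move_arm:
  targets:
    - [1,0,6,0]
    - [0,0,6,0]
    - [0,0,3,0]
    - [0,0,0.5,0]
    - [0,0,0,0]

```text
clock: 12.8
tcp_pos: [548.1, 144.3, 7.2]
ee_rot: [-3.142, -0.0, -0.124]
wrist_force: [-0.3, -0.2, -0.5]
grip_width: 56.0
gripper_force: 0.0
```

Call:
move_arm:
  targets:
    - [0,0,0,0]
    - [0,0,0,0]
    - [0,0,0,0]
    - [0,0,0,0]
    - [0,0,0,0]
  grip: 20
  force: 30

```text
clock: 13.22
tcp_pos: [548.4, 144.3, 7.6]
ee_rot: [-3.141, -0.001, -0.124]
wrist_force: [-1.0, -1.4, 5.2]
grip_width: 31.5
gripper_force: 31.3
```

Call:
move_arm:
  targets:
    - [0,0,0,0]
    - [0,0,0,0]
    - [0,0,0,0]
    - [0,0,0,0]
  grip: 18
  force: 120

```text
clock: 13.55
tcp_pos: [548.7, 144.5, 7.9]
ee_rot: [-3.141, -0.001, -0.124]
wrist_force: [-2.4, 0.3, 8.8]
grip_width: 29.9
gripper_force: 118.0
```

Call:
move_arm:
  targets:
    - [0,0,-5,0]
    - [0,0,-10,0]
    - [0,0,-20,0]
    - [0,0,-30,0]
    - [0,0,-35,0]

```text
clock: 13.97
tcp_pos: [546.5, 143.8, 107.1]
ee_rot: [3.14, 0.004, -0.124]
wrist_force: [0.7, 0.0, -3.6]
grip_width: 29.7
gripper_force: 119.0
```

Call:
move_arm:
  targets:
    - [0,0,-30,0]
    - [0,0,-15,0]
    - [0,0,-5,0]
    - [0,0,0,0]
    - [0,0,0,0]

```text
clock: 14.38
tcp_pos: [547.4, 144.1, 156.4]
ee_rot: [3.141, 0.001, -0.124]
wrist_force: [0.0, -1.0, -4.2]
grip_width: 30.0
gripper_force: 119.2
```

```bash
python3 wr.py w5 -10 ; python3 - <<'E'
from h import *
s=state();d=snapshot("top");np.savez("top1.npz",**d);R,o=cam(d);P=cloud(d,R,o);print(s["tcp_pos"],s["joints"])
d=snapshot("scene");f=d["frame"];cv2.imwrite("pics/s1.png",cv2.resize(f[60:260,260:500],None,fx=2.5,fy=2.5))
E
```

```text
[547.4 144.1 156.4] [ 3.141e+00  1.000e-03 -1.240e-01] [ 0.  -1.  -4.2] 29.95877954844313
-40 268 top z -19.0 y mid 1.5 [-5.3  8.3]
-32 352 top z -19.3 y mid 1.5 [-5.2  8.2]
-24 259 top z -19.6 y mid 1.5 [-5.1  8.1]
-16 689 top z -24.3 y mid 1.7 [-13.1  16.6]
-8 972 top z -26.7 y mid 1.7 [-13.2  16.7]
0 1106 top z -27.0 y mid 1.7 [-13.2  16.7]
8 1980 top z -28.2 y mid -0.4 [-23.6  22.8]
16 1702 top z -24.7 y mid 1.8 [-13.5  17. ]
[547.05168787 143.98522494 155.81704223] [2.54712336e-01 3.47545113e-01 1.82922304e+00 2.36384951e-06
 9.67096451e-01 1.94974583e+00]
```

View pics/s1.png

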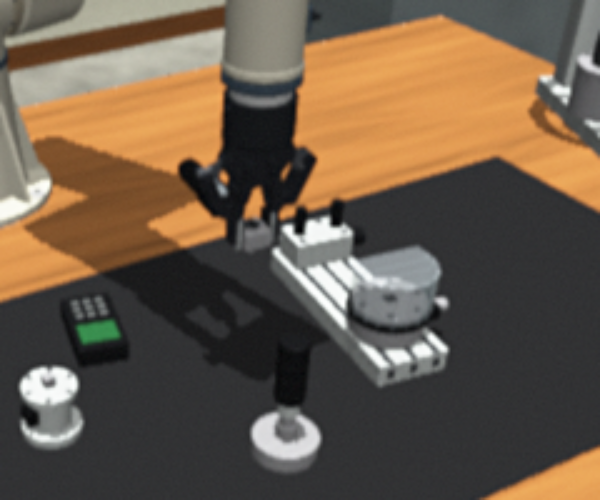

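The wrench hangs by the head in the fingers at px (260,235); bystanders are untouched. I fly towards the tray and stop beside it to measure the channel from close by.

Call:
move_arm:
  targets:
    - [3,20,-4,0]
    - [6,35,-4,0]
    - [6,36,-4,0]
    - [6,36,-4,0]
    - [6,36,-4,0]

```text
clock: 14.95
tcp_pos: [553.9, -22.2, 176.0]
ee_rot: [3.141, 0.002, -0.124]
wrist_force: [0.2, -0.2, -2.8]
grip_width: 29.7
gripper_force: 119.4
```

Call:
move_arm:
  targets:
    - [6,36,0,0]
    - [6,36,0,0]
    - [5,36,0,0]
    - [3,20,0,0]
    - [0,0,0,-0.06]

```text
clock: 15.37
tcp_pos: [558.2, -154.3, 175.9]
ee_rot: [3.141, 0.001, -0.068]
wrist_force: [-0.3, -0.1, -3.6]
grip_width: 29.7
gripper_force: 119.5
```

Call:
move_arm:
  targets:
    - [0,0,0,-0.08]
    - [0,0,0,-0.063]
    - [0,0,0,0]
    - [0,0,0,0]
    - [0,0,0,0]

```text
clock: 15.78
tcp_pos: [558.4, -150.1, 176.4]
ee_rot: [-3.141, 0.001, 0.077]
wrist_force: [0.8, 0.2, -3.7]
grip_width: 29.7
gripper_force: 119.6
```

```bash
python3 wr.py w6 -10; cat > tray.py <<'E'
from h import *
import sys
d=dict(np.load(sys.argv[1]));s=dict(tcp_pos=d["s"][:3],ee_rot=d["s"][3:]);R,o=wristcam(d,s);P=cloud(d,R,o);Z=P[...,2]
O=np.array([483.8,-292.6]);a=.0788;c,sn=np.cos(a),np.sin(a);q=P[...,:2]-O;X=q[...,0]*c+q[...,1]*sn;Y=-q[...,0]*sn+q[...,1]*c
top=(abs(Z-51)<4)
def edges(v,m,k0,k1,st=2.5): # histogram occupancy along v
    h=np.arange(k0,k1,st);return [(round(float(x),1),int((m&(v>=x)&(v<x+st)).sum())) for x in h]
for x0 in range(-100,125,20):
    m=top&(abs(X-x0)<4);y=np.sort(Y[m&(abs(Y)<75)])
    if len(y)>10:
        g=np.diff(y);k=np.where(g>12)[0];print(x0,len(y),"y min/max",y[[0,-1]].round(1),"gaps",[(round(y[i],1),round(y[i+1],1)) for i in k])
for y0 in(-30,-20,-10,0,10,20,30,40):
    m=top&(abs(Y-y0)<3);x=np.sort(X[m&(abs(X)<140)])
    if len(x)>10:
        g=np.diff(x);k=np.where(g>12)[0];print("y",y0,x[[0,-1]].round(1),[(round(x[i],1),round(x[i+1],1)) for i in k])
print("topz",np.median(Z[top&(abs(X)<120)&(abs(Y)<60)]))
E
python3 tray.py w6.npz
```

```text
[ 558.4 -150.1  176.4] [-3.141e+00  1.000e-03  7.700e-02] [ 0.8  0.2 -3.7] 29.713677250155953
-40 287 top z -19.0 y mid 1.3 [-5.5  8.1]
-32 343 top z -19.2 y mid 1.3 [-5.4  8. ]
-24 251 top z -19.7 y mid 1.3 [-5.3  7.9]
-16 712 top z -24.3 y mid 1.6 [-13.3  16.4]
-8 979 top z -26.7 y mid 1.6 [-13.4  16.5]
0 1111 top z -27.0 y mid 1.6 [-13.3  16.5]
8 1972 top z -27.9 y mid -0.4 [-23.5  22.7]
16 1652 top z -24.6 y mid 1.5 [-13.7  16.7]
-100 33 y min/max [22.9 30.8] gaps []
-60 31 y min/max [-69.2 -60.2] gaps []
-40 149 y min/max [-69.5 -30.6] gaps []
-20 189 y min/max [-69.8  45.1] gaps [(np.float64(-60.1), np.float64(-31.6)), (np.float64(-20.6), np.float64(33.4))]
0 526 y min/max [-69.8  63.2] gaps [(np.float64(-20.3), np.float64(14.6))]
20 567 y min/max [-69.2  63.2] gaps [(np.float64(-20.1), np.float64(15.0))]
40 785 y min/max [-68.8  63.3] gaps [(np.float64(-20.4), np.float64(14.5))]
60 302 y min/max [-68.5  63.1] gaps [(np.float64(-52.0), np.float64(47.0))]
80 332 y min/max [-69.2  63.2] gaps [(np.float64(-52.0), np.float64(46.9))]
100 351 y min/max [-69.6  63.2] gaps [(np.float64(-52.0), np.float64(46.6))]
120 1306 y min/max [-69.2  63.1] gaps []
y -30 [-37.  123.3] [(np.float64(54.7), np.float64(104.4))]
y -20 [-93.1 123.3] [(np.float64(-81.0), np.float64(-31.3)), (np.float64(54.6), np.float64(104.5))]
y -10 [104.7 123.3] []
y 0 [-125.6  123.2] [(np.float64(-125.6), np.float64(104.6))]
y 10 [-126.3  123.2] [(np.float64(-114.9), np.float64(104.5))]
y 20 [-125.9  123.3] [(np.float64(-101.5), np.float64(-8.1)), (np.float64(54.5), np.float64(104.3))]
y 30 [-114.1  123.4] [(np.float64(-89.0), np.float64(-11.1)), (np.float64(54.6), np.float64(104.6))]
y 40 [-18.4 123.2] [(np.float64(54.6), np.float64(104.5))]
topz 52.22639202097389
```

View pics/w6.png

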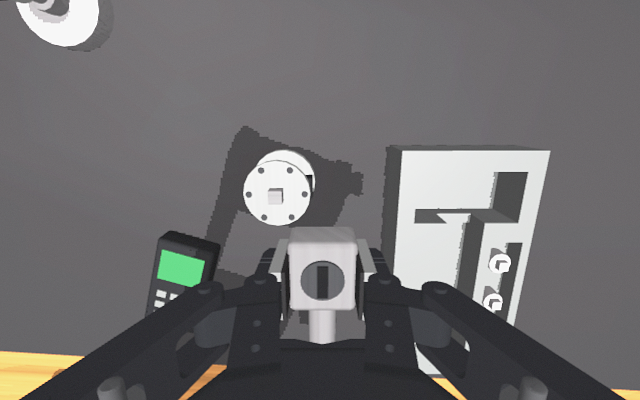

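The head is held at px (322,268) and the tray is at right, with its bay at about (470,215) and the channel below it, running to the lower edge. The channel centre is measured at y = -2.9 and the bay at x = 54.6–104.5, in the frame assumed so far.

```bash
python3 - <<'E'
from h import *
d=dict(np.load("w6.npz"));s=dict(tcp_pos=d["s"][:3],ee_rot=d["s"][3:]);R,o=wristcam(d,s)
T=(cloud(d,R,o)-s["tcp_pos"])@Ro.from_euler('xyz',s["ee_rot"]).as_matrix();X,Y,Z=[T[...,i] for i in range(3)]
for y0 in(-9,-6,8,11):
    m=(abs(Y-y0)<1.5)&(Z<-22)&(Z>-30)&(abs(X)<35);print(y0,np.percentile(X[m],[0,2,98,100]).round(1),np.percentile(Z[m],[5,50]).round(1))
    m=(abs(Y-y0)<1.5)&(Z<0)&(Z>-34)&(X>5)&(X<40);x=X[m];z=Z[m];i=np.argsort(x)[-8:];print(np.c_[x[i],z[i]].round(1).tolist())
E
```

```text
-9 [-18.9 -17.6  15.4  16.2] [-25.5 -24.3]
[[16.4, -21.2], [16.4, -8.1], [16.5, -16.8], [16.5, -6.8], [16.6, -7.2], [16.7, -12.7], [16.8, -8.9], [16.9, -7.8]]
-6 [-19.1 -17.4  15.5  16.4] [-26.3 -24.7]
[[16.6, -11.1], [16.6, -7.2], [16.6, -7.3], [16.7, -8.6], [16.7, -15.0], [16.7, -7.5], [16.8, -8.9], [16.8, -11.5]]
8 [-19.1 -17.7  15.4  16. ] [-26.3 -24.8]
[[16.4, -8.0], [16.4, -15.6], [16.5, -15.7], [16.5, -10.8], [16.5, -12.1], [16.5, -7.0], [16.7, -7.4], [16.7, -10.1]]
11 [-19.2 -18.   15.5  16.1] [-25.8 -24.3]
[[16.5, -9.5], [16.5, -8.2], [16.5, -8.3], [16.6, -16.1], [16.7, -7.4], [16.7, -11.3], [16.7, -8.8], [16.7, -7.5]]
```

Call:
move_arm:
  targets:
    - [-1,20,0,-0.004]
    - [-1,36,0,0]
    - [-1,36,0,0]
    - [-0.9,30,0,0]
    - [0,15.5,0,0]

```text
clock: 16.25
tcp_pos: [566.2, -290.8, 177.2]
ee_rot: [3.14, -0.0, 0.081]
wrist_force: [1.2, 0.2, -3.6]
grip_width: 30.0
gripper_force: 119.8
```

Call:
move_arm:
  targets:
    - [0,0,20,0]
    - [0,0,30,0]
    - [0,0,25,0]
    - [0,0,12,0]
    - [0,0,0,0]

```text
clock: 16.67
tcp_pos: [564.2, -286.3, 87.1]
ee_rot: [-3.139, 0.005, 0.082]
wrist_force: [-1.7, 0.2, -3.6]
grip_width: 29.7
gripper_force: 119.6
```

Call:
move_arm:
  targets:
    - [0,0,0,0]
    - [0,0,0,0]
    - [0,0,0,0]

```text
clock: 16.92
tcp_pos: [567.3, -288.1, 92.0]
ee_rot: [3.14, -0.002, 0.083]
wrist_force: [-0.4, -0.8, -3.8]
grip_width: 29.4
gripper_force: 119.7
```

```bash
python3 wr.py w7 -10; python3 tray.py w7.npz
```

```text
[ 567.3 -288.1   92. ] [ 3.14e+00 -2.00e-03  8.30e-02] [-0.4 -0.8 -3.8] 29.4223409641996
-40 286 top z -18.9 y mid 1.3 [-5.5  8.1]
-32 345 top z -19.4 y mid 1.3 [-5.4  8. ]
-24 244 top z -19.6 y mid 1.3 [-5.3  7.9]
-16 724 top z -24.3 y mid 1.6 [-13.2  16.5]
-8 969 top z -26.7 y mid 1.6 [-13.4  16.5]
0 1101 top z -27.0 y mid 1.5 [-13.4  16.5]
8 1973 top z -28.1 y mid -0.5 [-23.6  22.6]
16 1657 top z -24.6 y mid 1.6 [-13.6  16.8]
0 292 y min/max [-31.   27.3] gaps [(np.float64(-20.9), np.float64(15.0))]
20 88 y min/max [-28.8  20.7] gaps [(np.float64(-20.9), np.float64(15.0))]
40 300 y min/max [-69.2  63.2] gaps [(np.float64(-57.3), np.float64(49.1))]
60 538 y min/max [-69.1  63. ] gaps [(np.float64(-52.6), np.float64(46.8))]
80 595 y min/max [-69.2  63.1] gaps [(np.float64(-52.7), np.float64(46.7))]
100 642 y min/max [-69.7  63.3] gaps [(np.float64(-52.6), np.float64(46.7))]
120 2776 y min/max [-69.2  63.2] gaps []
y -30 [ -6.2 123.7] [(np.float64(21.5), np.float64(104.5))]
y -20 [ -7.2 123.6] [(np.float64(18.5), np.float64(104.1))]
y -10 [104.1 123.6] []
y 0 [104.9 123.6] []
y 10 [104.9 123.6] []
y 20 [ -6.6 123.6] [(np.float64(23.0), np.float64(104.8))]
y 30 [ -4.8 123.7] [(np.float64(3.3), np.float64(104.8))]
y 40 [ 49.2 123.7] [(np.float64(55.0), np.float64(104.7))]
topz 52.15163741462777
```

View pics/w7.png

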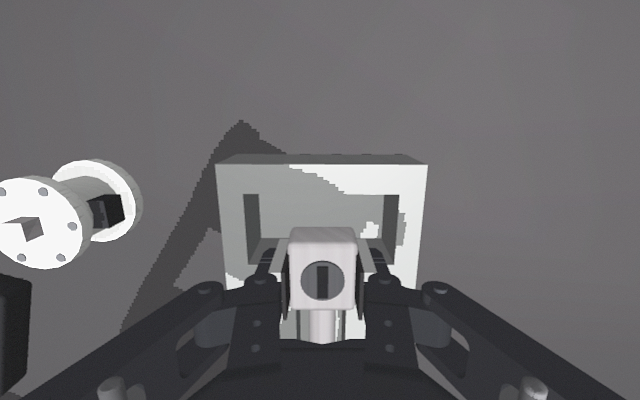

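Top-down on the nest: head at px (322,268), channel edges just visible on both sides of the tube, bay open ahead. Only small corrections are needed.

Call:
move_arm:
  targets:
    - [0,0,0,0]
    - [0,0,0,0]
    - [0,0,0,0]
    - [0,0,0,0]

```text
clock: 17.3
tcp_pos: [566.2, -287.7, 90.5]
ee_rot: [3.141, -0.0, 0.083]
wrist_force: [-0.5, 1.0, -2.4]
grip_width: 29.8
gripper_force: 119.7
```

```bash
python3 wr.py w8 -10 | grep -v top; python3 tray.py w8.npz|head -8;python3 tray.py w8.npz|tail -3
```

```text
[ 566.2 -287.7   90.5] [ 3.141 -0.     0.083] [-0.5  1.  -2.4] 29.83674723538784
0 297 y min/max [-31.   27.5] gaps [(np.float64(-20.9), np.float64(15.0))]
20 80 y min/max [-28.  21.] gaps [(np.float64(-21.0), np.float64(15.3))]
40 329 y min/max [-69.6  63. ] gaps [(np.float64(-57.0), np.float64(48.8))]
60 547 y min/max [-69.1  63.2] gaps [(np.float64(-52.5), np.float64(46.7))]
80 606 y min/max [-69.   63.2] gaps [(np.float64(-52.5), np.float64(46.7))]
100 657 y min/max [-68.9  63.2] gaps [(np.float64(-52.6), np.float64(46.7))]
120 2783 y min/max [-69.1  63.1] gaps []
y -30 [ -6.1 123.6] [(np.float64(21.3), np.float64(104.8))]
y 30 [ -5.  123.5] [(np.float64(6.5), np.float64(104.6))]
y 40 [ 48.8 123.6] [(np.float64(55.0), np.float64(104.5))]
topz 52.12732969935874
```

Call:
move_arm:
  targets:
    - [-0.6,0,8,0]
    - [0,0,8,0]
    - [0,0,6,0]
    - [0,0,4,0]
    - [0,0,2,0]

```text
clock: 17.77
tcp_pos: [564.8, -287.4, 60.8]
ee_rot: [-3.141, 0.002, 0.083]
wrist_force: [0.4, 0.2, -3.5]
grip_width: 30.0
gripper_force: 119.8
```

Call:
move_arm:
  targets:
    - [0,0,2,0]
    - [0,0,2,0]
    - [0,0,3,0]
    - [0,0,3,0]
    - [0,0,2,0]

```text
clock: 18.18
tcp_pos: [565.5, -287.7, 49.9]
ee_rot: [-3.142, -0.0, 0.083]
wrist_force: [0.2, 0.1, -2.8]
grip_width: 29.9
gripper_force: 119.8
```

Call:
move_arm:
  targets:
    - [0,0,3,0]
    - [0,0,3,0]
    - [0,0,3,0]
    - [0,0,2,0]
    - [0,0,0,0]

```text
clock: 18.6
tcp_pos: [565.2, -287.5, 38.6]
ee_rot: [-3.141, 0.001, 0.083]
wrist_force: [-0.3, -0.0, -2.9]
grip_width: 29.9
gripper_force: 119.8
```

Call:
move_arm:
  targets:
    - [0,0,4,0]
    - [0,0,3,0]
    - [0,0,3,0]
    - [0,0,2,0]
    - [0,0,1,0]

```text
clock: 19.02
tcp_pos: [565.3, -287.6, 25.7]
ee_rot: [-3.141, 0.0, 0.083]
wrist_force: [0.6, 0.1, -3.0]
grip_width: 29.6
gripper_force: 119.8
```

Call:
move_arm:
  targets:
    - [0,0,1,0]
    - [0,0,1,0]
    - [0,0,1,0]
    - [0,0,0,0]
    - [0,0,0,0]

```text
clock: 19.43
tcp_pos: [565.6, -287.7, 23.3]
ee_rot: [3.142, -0.0, 0.083]
wrist_force: [0.0, 0.2, -3.2]
grip_width: 29.7
gripper_force: 119.8
```

Call:
move_arm:
  targets:
    - [0,0,1,0]
    - [0,0,1,0]
    - [0,0,0,0]
    - [0,0,0,0]

```text
clock: 19.77
tcp_pos: [565.7, -287.8, 21.4]
ee_rot: [3.141, -0.0, 0.083]
wrist_force: [-0.2, -0.2, 0.8]
grip_width: 29.8
gripper_force: 120.2
```

Call:
move_arm:
  targets:
    - [0,0,1,0]
    - [0,0,1,0]
    - [0,0,0,0]
    - [0,0,0,0]

```text
clock: 20.1
tcp_pos: [565.9, -287.9, 19.5]
ee_rot: [3.141, -0.001, 0.083]
wrist_force: [3.1, 0.8, 4.3]
grip_width: 29.6
gripper_force: 120.6
```

Call:
move_arm:
  targets:
    - [0,0,0.7,0]
    - [0,0,0.7,0]
    - [0,0,0,0]
    - [0,0,0,0]

```text
clock: 20.43
tcp_pos: [566.1, -287.9, 18.2]
ee_rot: [3.141, -0.001, 0.083]
wrist_force: [3.4, 1.0, 5.7]
grip_width: 29.8
gripper_force: 120.9
```

Call:
move_arm:
  targets:
    - [0,0,0.7,0]
    - [0,0,0.6,0]
    - [0,0,0,0]
    - [0,0,0,0]

```text
clock: 20.77
tcp_pos: [566.1, -288.0, 16.8]
ee_rot: [3.141, -0.001, 0.083]
wrist_force: [2.1, -0.1, 4.5]
grip_width: 29.9
gripper_force: 120.9
```

Call:
move_arm:
  targets:
    - [0,0,0.6,0]
    - [0,0,0.6,0]
    - [0,0,0,0]
    - [0,0,0,0]

```text
clock: 21.1
tcp_pos: [566.1, -288.0, 16.5]
ee_rot: [3.141, -0.001, 0.083]
wrist_force: [-0.5, 2.3, 14.4]
grip_width: 30.1
gripper_force: 122.5
```

Call:
move_arm:
  targets:
    - [0,0,-0.5,0]
    - [0,0,0,0]

```text
clock: 21.27
tcp_pos: [566.1, -288.0, 16.6]
ee_rot: [3.141, -0.001, 0.083]
wrist_force: [1.1, 0.8, 10.2]
grip_width: 30.2
gripper_force: 121.5
```

Call:
move_arm:
  targets:
    - [0,0,0,0]
    - [0,0,0,0]
    - [0,0,0,0]
    - [0,0,0,0]
  grip: 34

```text
clock: 21.6
tcp_pos: [565.0, -287.6, 15.3]
ee_rot: [-3.141, 0.001, 0.083]
wrist_force: [-0.1, 0.1, -0.0]
grip_width: 34.0
gripper_force: 0.0
```

Call:
move_arm:
  targets:
    - [0,0,0,0]
    - [0,0,0,0]
    - [0,0,0,0]
    - [0,0,0,0]
  grip: 50

```text
clock: 21.93
tcp_pos: [565.5, -287.7, 15.7]
ee_rot: [-3.142, 0.0, 0.083]
wrist_force: [0.3, 0.4, -0.5]
grip_width: 49.7
gripper_force: 0.0
```

Call:
move_arm:
  targets:
    - [0,0,-5,0]
    - [0,0,-15,0]
    - [0,0,-30,0]
    - [0,0,-35,0]
    - [0,0,-35,0]

```text
clock: 22.35
tcp_pos: [564.9, -287.4, 136.9]
ee_rot: [-3.141, 0.001, 0.083]
wrist_force: [0.2, -0.4, -0.4]
grip_width: 49.9
gripper_force: 0.0
```

Call:
move_arm:
  targets:
    - [0,-30,-20,0]
    - [0,-35,0,0]
    - [0,-35,0,0]
    - [0,-20,0,0]
    - [0,0,0,0]

```text
clock: 22.77
tcp_pos: [554.8, -164.6, 156.4]
ee_rot: [-3.14, 0.0, 0.085]
wrist_force: [-0.8, -0.1, 0.3]
grip_width: 50.0
gripper_force: 0.0
```

```bash
python3 wr.py w9 -10|head -1; python3 - <<'E'
from h import *
d=dict(np.load("w9.npz"));s=dict(tcp_pos=d["s"][:3],ee_rot=d["s"][3:]);R,o=wristcam(d,s);P=cloud(d,R,o);Z=P[...,2]
O=np.array([483.8,-292.6]);a=.0788;c,sn=np.cos(a),np.sin(a)
def show(P,n):
    Z=P[...,2];q=P[...,:2]-O;X=q[...,0]*c+q[...,1]*sn+1.35;Y=-q[...,0]*sn+q[...,1]*c+2.9
    print(n)
    for x0 in range(-100,110,10):
        m=(abs(X-x0)<5)&(abs(Y)<17)&(Z>27)&(Z<49)
        if m.sum()>8: print(x0,m.sum(),"y",np.percentile(Y[m],[2,98]).round(1),"top",np.percentile(Z[m],85).round(1))
show(P,"wrist")
d=snapshot("top");R,o=cam(d);show(cloud(d,R,o),"top")
E
```

```text
[ 554.8 -164.6  156.4] [-3.14   0.     0.085] [-0.8 -0.1  0.3] 49.98220909638639
wrist
-100 94 y [-14.2   6.2] top 44.7
-90 107 y [-9.   6.6] top 44.6
-80 45 y [-5.6  7.2] top 44.7
-20 30 y [-5.  10.1] top 44.3
-10 209 y [-12.5  13. ] top 44.3
0 259 y [-14.   13.2] top 44.2
10 386 y [-13.6  12.5] top 43.8
20 145 y [-5.7  6.4] top 37.2
30 149 y [-6.   6.3] top 37.5
40 152 y [-5.7  6.3] top 37.1
50 153 y [-6.1  6.5] top 37.3
60 153 y [-12.5  14.1] top 39.8
70 395 y [-14.9  15.5] top 42.1
80 424 y [-15.1  15.5] top 43.4
90 443 y [-15.1  15.4] top 42.5
100 285 y [-13.9  15.1] top 41.1
top
-40 15 y [-16.7  -1.8] top 46.6
-30 50 y [-15.5  15.5] top 44.5
-20 56 y [-15.2  16.3] top 44.0
-10 55 y [-15.7  16.4] top 44.5
0 55 y [-15.4  16.7] top 44.7
10 54 y [-15.7  15.8] top 44.3
20 34 y [-15.4   9.6] top 39.1
30 32 y [-15.7   8.7] top 40.5
40 34 y [-15.9   9.9] top 40.5
50 35 y [-16.    9.4] top 37.6
60 24 y [-15.2   9.6] top 36.2
70 47 y [-12.   16.4] top 41.8
```

View pics/w9.png

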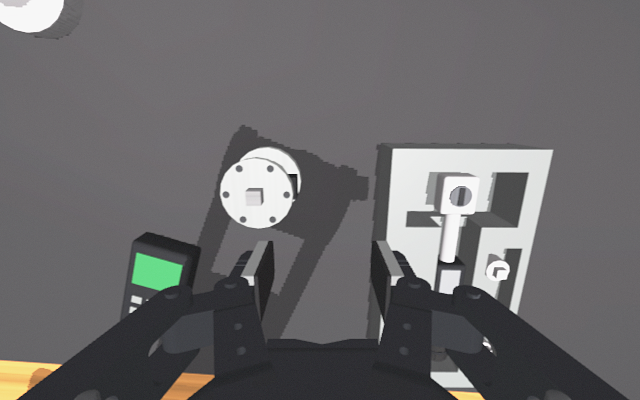

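The wrench lies level in the recess: head at px (460,195), tube on the rib, display in the channel. The tops agree with the stored heights and the fingers are clear.

Call:
move_arm:
  targets:
    - [0,0,0,0]
    - [0,0,0,0]
    - [0,0,0,0]

```text
clock: 23.12
tcp_pos: [555.7, -169.1, 155.7]
ee_rot: [3.141, -0.0, 0.082]
wrist_force: [0.1, 0.2, -0.7]
grip_width: 49.9
gripper_force: 0.0
```

```bash
python3 -c "from workcell import *;print(hand_in())"
```

```text
the job is handed in; nothing more can be done
None
```

The wrench lies level in its tray recess, drive down and released, and the job was handed in at about 23 s; the hand-in returned no verdict, but my last camera check matched the stored heights and showed the wrench centred.

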